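# Clamp two flat bars edge to edge in the ratchet bar clamp

### The job

Clamp the two flat bars edge to edge for tacking. Take the cranked handle out of the fixed jaw, hold the recessed release button down with its nose and push the carriage fully back with it, lay the loose bar flat on the clamp bed beside the other one, ends about level, then with the handle seated on the pump lever work the lever in full strokes, one tooth at a time, until the sprung pad is pressed in by about half. Leave the handle on its lever and the other things on the bench where they are.

Things in the scene. Friction and masses are not known exactly. Their poses are not given: they have to be found in the camera images.
- clamp: grey ratchet bar clamp bolted to the bench, 132 x 358 mm. Origin on the bench under its bed; x away from the robot, y along the clamp to the fixed jaw (left end, the closing direction), z up. Bed: two steel rails and a toothed rack flush between them, top at z = 20 mm, 124 mm wide. Fixed jaw: 104 mm wide, y = 140 to 166, top at z = 58 mm; the handle stands nose down in its top at the start
- carriage (a joint): metres; 0 = fully back (open), grows towards the fixed jaw. Block 124 x 110 mm, top at z = 57 mm (rim 58), sliding along clamp y, 5 N friction. A sprung pawl on teeth 12 mm apart lets it go forward but not back, unless the release button is held down. At 0 the pad is 92 mm from a bar lying against the fixed jaw; at the start 12 to 20 mm, too close for the second bar
- release_well (a point): mouth of the release well: a 15 mm upright round hole in the carriage's flat top, at its far side, z = 57 mm; axes as the clamp's, moves with the carriage. The brass release button lies inside, its top 14 mm below the mouth when up; the handle's nose fits in, and its side bears on the well's wall to push the carriage
- release_button (a joint): metres pressed down, 0 to 0.010; it springs back. A wedge on it draws the pawl out of the teeth: from 0.0085 on the carriage can go back. Fully down takes about 8 N
- pump_lever (a joint): radians; 0 = at rest, leaning back 0.65 rad from square, away from the fixed jaw; grows as the handle's grip swings towards the fixed jaw (clockwise from above), to a stop at 0.97. A weak spring returns it to 0. Brought back below 0.4 its pawl picks up a tooth; by 0.93 the carriage is one tooth on (plus 2 mm that drop back under load). Under 10 N at the grip; clear of the rack near 0
- lever_seat (a point): on the pump lever's upright pivot axis, at the mouth of its 14 mm round socket, z = 65 mm; moves and turns with the lever. The handle's nose goes into the socket until the hub's underside sits here, the rod along this point's -x between two lugs (17 mm apart, flared to 26 mm at the top, 31 to 47 mm from the axis, up to 27 mm above this point) that turn the lever
- pressure_pad (a joint): metres the sprung pad on the carriage's front is pressed in towards the carriage; 0 = free, 0.020 = at its end. 6 N to start it, 13 N at half
- pad_face (a point): middle of the pad's face, 72 mm wide in the clamp's x, reaching from z = 21 to 52 mm; this point is at z = 24 mm
- handle_hub (a point): centre of the handle's steel hub, 36 (x) x 24 (y) x 26 (z) mm: grip it here, across y, to carry it and to press with it. The handle is a crank of 0.28 kg: a 10 mm round nose, tapered at its end, points down (-z) from the hub; a 14 mm round rod runs along -x, its axis 2 mm below this point, to a black grip. It balances 10 mm from here along -x
- handle_grip (a point): centre of the handle's black grip, 22 mm thick and 76 mm long along x, 132 mm from the hub's centre along -x: the place to hold it, across, for pumping. Same axes as the hub
- handle_tip (a point): lower end of the handle's nose, 47 mm below the hub's centre, 34 mm below the hub's underside
- bar_loose_centre (a point): centre of the loose flat bar on the bench, dark steel, 42 (x) x 232 (y) x 8 (z) mm, 0.6 kg; it lies to the left or to the right of the clamp. Grip it across its 42 mm width at the middle
- bar_on_clamp_centre (a point): centre of the flat bar that already lies loose across the clamp's bed by the fixed jaw, 42 (x) x 229 (y) x 8 (z) mm; its long axis lies along the clamp's x
- try_square: steel try square lying on the bench on the other side from the loose bar, 168 x 96 mm, 14 mm thick: leave it alone
- soapstone_holder: pen-like soapstone holder, 135 mm long, lying in front of the clamp: leave it alone

How it is judged:
On the way, in this order (a step that is already met when the one before it is completed fails the run):
1. the carriage is pushed fully back (value of joint carriage below 0.006 m), for 0.2 s.
2. the loose bar lies flat on the bed between pad and first bar, let go (z of bar_loose_centre in the frame of clamp between 0.021 and 0.027 m and y of bar_loose_centre in the frame of clamp between 0.015 and 0.085 m and angle between bar_loose_centre's own z axis and vertical below 0.06 rad and contact force between the fingers and bar_loose below 0.2 N), for 0.2 s.
3. first stroke of the lever with the handle: the carriage is one tooth on (value of joint pump_lever above 0.8 rad and distance between handle_hub and lever_seat below 0.022 m and value of joint carriage between 0.0105 and 0.018 m).
4. second stroke: two teeth on (value of joint pump_lever above 0.8 rad and distance between handle_hub and lever_seat below 0.022 m and value of joint carriage between 0.0225 and 0.03 m).
5. third stroke: three teeth on (value of joint pump_lever above 0.8 rad and distance between handle_hub and lever_seat below 0.022 m and value of joint carriage between 0.0345 and 0.042 m).
At the end, for the whole second after the job is handed in: both bars flat on the bed, edge to edge (centres 38 to 50 mm apart, parallel within 0.05 rad), the loose one within 30 mm of mid-bed in x, the first at the fixed jaw (centre at clamp y > 116 mm), pad pressed in by over 6 mm, handle seated on the lever (hub within 22 mm of lever_seat), all at rest (value of joint pressure_pad above 0.006 m and y of bar_on_clamp_centre in the frame of clamp above 0.116 m and horizontal distance between bar_loose_centre and bar_on_clamp_centre between 0.038 and 0.05 m and x of bar_loose_centre in the frame of clamp between -0.03 and 0.03 m and angle between the y axis of bar_loose_centre and the y axis of bar_on_clamp_centre, either way round below 0.05 rad and angle between each of bar_loose_centre, bar_on_clamp_centre's own z axis and vertical below 0.05 rad and distance between handle_hub and lever_seat below 0.022 m and velocity of joint carriage below 0.005 m/s); the robot touches nothing.
It fails at once if a bystander (try square, soapstone holder) is shifted by more than 30 mm (distance of any of try_square, soapstone_holder from where it was at the start of the episode above 0.03 m).
It also fails if it takes over 72 s, if anything falls off the work surface, if the arm or the gripper's body presses on something with over 40 N, if the wrist force passes 120 N, or if a joint passes its speed limit or range.

### The arm

A 6-joint arm with a two-finger parallel gripper is mounted at the origin on a cart in front of the work surface, level with it; the furniture and walls round the work are solid. World frame = base frame: x ahead of the robot, y to its left, z up, the work surface at z = 0. Lengths are in m, angles in rad, forces in N, time in s.
With the tool pointing down it reaches from about 0.275 to 0.825 m from the base axis. Payload 4.9 kg.
Tool frame: the origin (TCP) lies midway between the tips of the shut fingers; the grasp point (between the pads) lies 19 mm behind it (grip_point_offset is the distance from the TCP to the grasp point, in m); z points along the fingers, x is the direction in which the jaws open and shut, and the axes are right-handed (so a half turn about z gives the same grasp; the last joint's range is limited). The gripper opens to 85 mm and grips with 20 to 120 N. Pads are 22 mm wide; open, the fingers measure 114 mm over their backs; the gripper's body (76 mm by 85 mm) begins 54 mm behind the grasp point. The pads swing forward as they close: fully open they stand 13 mm farther back than shut.
Start: joints at [0.981, 0.326, -0.193, 1.052, 0, 1.437], TCP at [0.242, 0.494, 0.207] pointing down, gripper open.
Joint ranges: [-2.65, 2.65], [-0.97, 1.79], [-1.3, 1.35], [-1.93, 2.1], [-1.47, 1.37], [-3.14, 3.14]. Speed limits (rad/s): [2.57, 2.57, 3.14, 3.14, 3.14, 3.14].

### API

Orientations are given as a rotation vector (axis times angle).
In Python, from cell import * gives the robot as it stands. Calls block until the motion is done:
- movep(position, orientation): joint-space move of the TCP to a pose.
- move_l(position, velocity=0.15, rot=None, until_force=None): straight line of the TCP; rot=None keeps the orientation; velocity is the mean speed in m/s. With until_force (N) it stops when the force on the tool has changed by that much, and returns True; else False.
- set_joints(angles): joint-space move.
- let_go() and grab(newtons=None): open the fingers fully, or close them until they stop; newtons is the grip in N (None keeps the last).
- sleep(seconds).
- ik(position, orientation): joint angles nearest the present ones, or None.
- get_state(): the state.
- grab_frame(name): name is "scene" or "top"; returns a dict with "img" (400x640x3 uint8, red, green, blue), "fx", "fy", "cx", "cy" (pixels), "cam_to_world" (4x4, takes a point from camera to world coordinates). Camera axes: x right, y down, z forward; pixel columns grow to the right and rows downward; lengths in m; the calibration is good to about 2 mm. A picture is of the moment at which its call begins. There is no depth.
A pose or a line that the arm cannot do raises MotionError and nothing moves.
- sign_off(): hands the job in, once; it reports no verdict.
Trained networks look in the newest picture that a camera, given by its name, has taken for a name from the list of things; names that differ only in an ending like _2 or _b are one class to them, and where a whole thing is asked for, a point or a joint stands for the part that bears it (a point fixed in the world has none). Each returns a list of dicts, best first, with "score" (0 to 1); they miss things now and then, are a little off and sometimes report something else, mostly with a low value. They report only what shows in the picture. A call takes as long as a camera call.
- spot_in(camera, name): "centre" ([column, row] in pixels, amid what is visible of it).
- silhouettes(camera, name): "mask" (400x640 bool, what is visible of it) and "centre" ([column, row] in pixels, amid what is visible of it).
- tip_of(camera, name): "centre" ([column, row] in pixels: a listed point, or the origin of a listed thing).
The state is a dict: "clock": time; "q": joint angles; "joint_velocities": joint speeds; "tau": joint torques, N m; "position": TCP position; "eef_rot": TCP orientation; "contact_force": force on the tool from outside, world axes, zero at the start; "wrist_torque": the same for the moment, N m; "finger_gap": opening from 0.0 (shut) to 1.0 (fully open).
Only numpy, scipy, OpenCV 4.12 (cv2) and the standard library are available. Lean on these libraries where they do the work, as an engineer would, in place of code of your own. Each camera call takes 0.05 s, during which the arm holds its last target. There are 200 camera calls.

## Working session

There is one attempt and no reset: what is moved stays moved. The work goes in short steps, each a Python script; the robot and the scene stay as the last script left them, time stands still between calls to the robot, and variables do not carry over. Pictures are saved under pics/ and viewed, about 8 in all and at most 12, crops included, and the job is handed in when it is done.

```bash
mkdir -p pics; ls; python3 - <<'E'
from cell import *
import cv2, numpy as np
for n in ("scene","top"):
    f=grab_frame(n); cv2.imwrite(f"pics/{n}0.png",f["img"][:,:,::-1])
    print(n,f["fx"],f["fy"],f["cx"],f["cy"],np.round(f["cam_to_world"],4).tolist())
    for k in ["clamp","release_well","lever_seat","pad_face","handle_hub","handle_grip","handle_tip","bar_loose_centre","bar_on_clamp_centre","try_square","soapstone_holder"]:
        print(k,[(np.round(d["centre"],1).tolist(),round(d["score"],2)) for d in tip_of(n,k)[:3]])
s=get_state();print(s)
E
```

```text
pics
scene 421.268893076555 421.268893076555 324.3437584038029 197.95170124175078 [[0.5348, -0.3779, 0.7558, -0.4794], [-0.845, -0.2463, 0.4747, -0.6703], [0.0067, -0.8925, -0.451, 0.7057], [0.0, 0.0, 0.0, 1.0]]
clamp [([329.1, 207.2], 0.92), ([288.4, 185.3], 0.58)]
release_well [([330.7, 192.2], 0.78)]
lever_seat []
pad_face [([304.3, 195.6], 0.43)]
handle_hub [([290.3, 182.9], 0.8), ([298.5, 196.8], 0.23)]
handle_grip [([258.4, 196.6], 0.76)]
handle_tip [([289.4, 199.3], 0.52)]
bar_loose_centre [([421.2, 265.4], 0.97)]
bar_on_clamp_centre [([299.5, 197.0], 0.79), ([287.2, 183.2], 0.64)]
try_square [([222.3, 205.6], 0.64)]
soapstone_holder [([247.3, 217.3], 0.68), ([288.8, 185.2], 0.43)]
top 375.9524530957829 375.9524530957829 316.4741968382989 199.5548692944472 [[0.0143, -0.9951, 0.098, 0.4621], [-0.9999, -0.0146, -0.0028, 0.0114], [0.0042, -0.098, -0.9952, 1.0431], [0.0, 0.0, 0.0, 1.0]]
clamp [([314.8, 172.7], 0.94)]
release_well [([315.8, 158.0], 0.63)]
lever_seat [([332.0, 183.8], 0.74)]
pad_face []
handle_hub [([260.8, 182.1], 0.9)]
handle_grip [([254.4, 230.9], 0.75)]
handle_t
[... 186 characters left out ...]
, 0.48)]
{'clock': 1.2, 'q': array([ 9.80757384e-01,  3.26166298e-01, -1.92606574e-01,  1.05198597e+00,
       -2.88283986e-06,  1.43655824e+00]), 'joint_velocities': array([ 7.51117242e-05, -5.49284742e-04, -1.45949940e-03, -2.30509627e-05,
       -3.80135126e-04,  8.87197488e-05]), 'tau': array([-3.30156781e-04, -4.43337393e+01,  2.62758243e+01,  1.01863741e-03,
       -5.06852382e-05,  2.92954994e-08]), 'position': array([0.24212173, 0.4938639 , 0.20749671]), 'eef_rot': array([-2.66588697e+00, -1.66209833e+00, -5.55422446e-05]), 'contact_force': array([-0.16084336,  0.99140197,  0.0803773 ]), 'wrist_torque': array([ 0.02135249, -0.01470295, -0.03663605]), 'finger_gap': 1.0034263427609351}
```

```bash
python3 - <<'E'
import cv2
a=cv2.imread("pics/top0.png"); b=cv2.imread("pics/scene0.png")
cv2.imwrite("pics/top0c.png",cv2.resize(a[110:270,150:510],None,fx=2.2,fy=2.2,interpolation=cv2.INTER_CUBIC))
cv2.imwrite("pics/scene0c.png",cv2.resize(b[130:310,200:480],None,fx=2.8,fy=2.8,interpolation=cv2.INTER_CUBIC))
E
```

```text
(no output)
```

View pics/top0c.png

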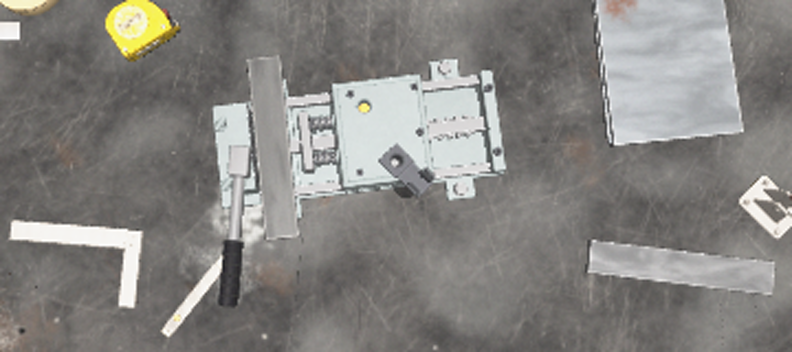

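View pics/scene0c.png

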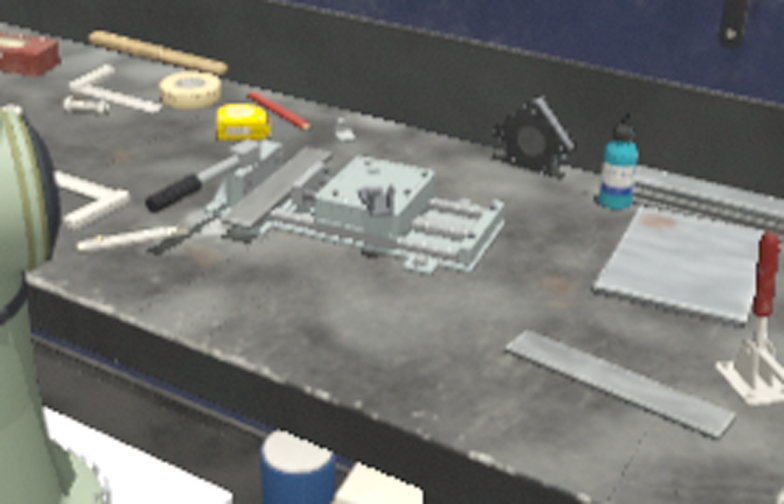

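```bash
cat > h.py <<'E'
import numpy as np, cv2, json
from scipy.spatial.transform import Rotation as R
C={}
C["scene"]=(421.2689,324.34376,197.9517,np.array([[0.5348,-0.3779,0.7558,-0.4794],[-0.845,-0.2463,0.4747,-0.6703],[0.0067,-0.8925,-0.451,0.7057]]))
C["top"]=(375.95245,316.4742,199.55487,np.array([[0.0143,-0.9951,0.098,0.4621],[-0.9999,-0.0146,-0.0028,0.0114],[0.0042,-0.098,-0.9952,1.0431]]))
def ray(c,p):
    f,cx,cy,M=C[c]; d=M[:,:3]@np.array([(p[0]-cx)/f,(p[1]-cy)/f,1]); return M[:,3],d/np.linalg.norm(d)
def at_z(c,p,z):
    o,d=ray(c,p); return o+d*(z-o[2])/d[2]
def tri(pt,ps):
    (o1,d1),(o2,d2)=ray("top",pt),ray("scene",ps)
    s=np.linalg.lstsq(np.c_[d1,-d2],o2-o1,rcond=None)[0]
    a,b=o1+s[0]*d1,o2+s[1]*d2
    return (a+b)/2,np.linalg.norm(a-b)
def proj(c,P):
    f,cx,cy,M=C[c]; q=M[:,:3].T@(np.asarray(P)-M[:,3]); return np.array([f*q[0]/q[2]+cx,f*q[1]/q[2]+cy])
def down(a):
    "tool pointing down, jaw (x) axis at world angle a"
    return R.from_matrix(np.array([[np.cos(a),np.sin(a),0],[np.sin(a),-np.cos(a),0],[0,0,-1.]])).as_rotvec()
E
python3 - <<'E'
from h import *
np.set_printoptions(precision=4,suppress=True)
for k,t,s,z in [("clamp",(314.8,172.7),(329.1,207.2),0),("well",(315.8,158),(330.7,192.2),.057),("seat",(332,183.8),None,.065),("hub",(260.8,182.1),(290.3,182.9),.071),("grip",(254.4,230.9),(258.4,196.6),.069),("loose",(459.8,231.8),(421.2,265.4),.004),("onclamp",(274.2,177.4),(299.5,197),.024)]:
    print(k,at_z("top",t,z),at_z("scene",s,z) if s else "",tri(t,s) if s else "")
a=cv2.imread("pics/top0.png")
cv2.imwrite("pics/top0d.png",cv2.resize(a[130:225,240:390],None,fx=5.33,fy=5.33,interpolation=cv2.INTER_CUBIC))
E
```

```text
clamp [0.6405 0.0142 0.    ] [0.6508 0.0193 0.    ] (array([0.6399, 0.0136, 0.0065]), np.float64(0.0016436793920681881))
well [0.6704 0.012  0.057 ] [0.6577 0.0177 0.057 ] (array([0.6676, 0.0169, 0.054 ]), np.float64(0.011834339728144159))
seat [ 0.6006 -0.0315  0.065 ]  
hub [0.6014 0.1545 0.071 ] [0.6188 0.1642 0.071 ] (array([0.6007, 0.1521, 0.0811]), np.float64(0.0024396526773702845))
grip [0.4744 0.1677 0.069 ] [0.475  0.1912 0.069 ] (array([0.4688, 0.1737, 0.0758]), np.float64(0.017852057047621328))
loose [ 0.4809 -0.3881  0.004 ] [ 0.4899 -0.3848  0.004 ] (array([ 0.4812, -0.3866,  0.0098]), np.float64(0.0016013657394597957))
onclamp [0.6217 0.1252 0.024 ] [0.6206 0.1263 0.024 ] (array([0.6213, 0.1258, 0.0239]), np.float64(0.0015456976281011175))
```

View pics/top0d.png

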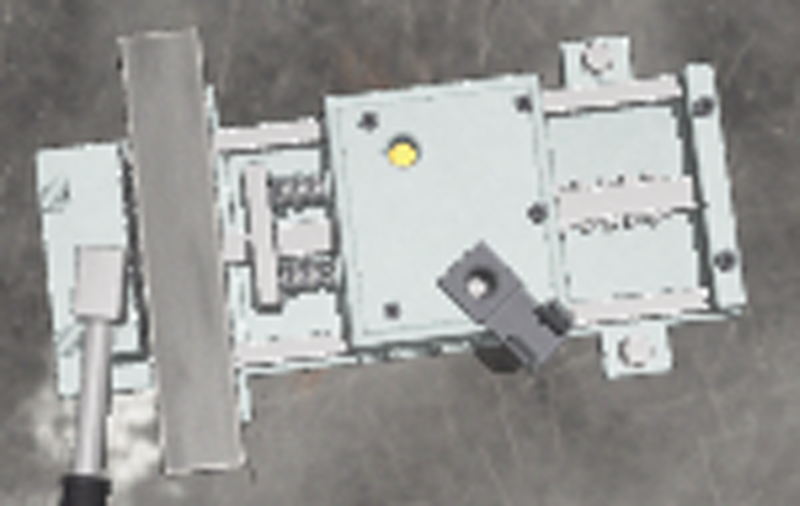

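The crops show these pixel positions:
- **Clamp:** the well is at top-view pixel (315.8, 158.5), the socket at (329.6, 183.3) and the hub top at (258.9, 183.3). The lever leans back about 45° in the image.
- **Loose bar:** it lies to the right, with its centre near (460, 231).

Next I'll refine these with line segments.

```bash
python3 - <<'E'
from h import *
np.set_printoptions(precision=4,suppress=True)
a=cv2.cvtColor(cv2.imread("pics/top0.png"),cv2.COLOR_BGR2GRAY)
def segs(x0,x1,y0,y1,z,L):
    u=cv2.resize(a[y0:y1,x0:x1],None,fx=4,fy=4,interpolation=cv2.INTER_CUBIC)
    for s in cv2.createLineSegmentDetector().detect(u)[0][:,0]:
        p=((s[:2]+.5)/4-.5+[x0,y0]); q=((s[2:]+.5)/4-.5+[x0,y0])
        P,Q=at_z("top",p,z),at_z("top",q,z)
        if np.linalg.norm(P-Q)>L:
            d=Q-P; print(p,q,P[:2],Q[:2],"len%.1f ang%.2f"%(np.linalg.norm(d)*1e3,np.degrees(np.arctan2(d[1],d[0]))))
print("clamp z57");segs(240,390,130,225,.057,.04)
print("handle z71");segs(245,270,170,252,.071,.02)
print("loose z8");segs(410,510,210,250,.008,.03)
# colour blobs
im=cv2.imread("pics/top0.png");u=cv2.resize(im,None,fx=4,fy=4,interpolation=cv2.INTER_CUBIC)
h=cv2.cvtColor(u,cv2.COLOR_BGR2HSV)
m=(h[...,0]>15)&(h[...,0]<35)&(h[...,1]>120); m[:, :1200]=0;m[:,1320:]=0;m[:600]=0;m[680:]=0
yy,xx=np.nonzero(m);p=[(xx.mean()+.5)/4-.5,(yy.mean()+.5)/4-.5];print("button",p,len(xx),at_z("top",p,.043),at_z("top",p,.057))
g=u.max(2)[int(4*180):int(4*188),int(4*325):int(4*335)]
print(g[::2,::2])
E
```

```text
clamp z57
[367.976  142.6276] [371.4067 167.2289] [ 0.7144 -0.1271] [ 0.6477 -0.1362] len67.2 ang-172.15
[340.4322 143.1242] [300.5154 147.8839] [ 0.7119 -0.0533] [0.6973 0.0532] len107.5 ang97.81
[371.5298 168.7723] [374.0934 186.6653] [ 0.6436 -0.1366] [ 0.5957 -0.1433] len48.3 ang-171.94
[305.3153 194.6678] [332.3195 191.3418] [0.5717 0.0383] [ 0.5816 -0.0329] len71.9 ang-82.09
[257.3994 217.6703] [259.309  191.3322] [0.5092 0.1628] [0.5788 0.1598] len69.6 ang-2.45
[256.7763 190.9845] [254.3004 217.7228] [0.5796 0.1665] [0.509  0.1709] len70.8 ang176.45
handle z71
[265.4771 195.3986] [265.546  187.5895] [0.5667 0.1414] [0.5872 0.1418] len20.5 ang1.08
[247.2591 169.7169] [249.6406 192.0171] [0.6336 0.1909] [0.575  0.1828] len59.2 ang-172.15
[263.4405 181.3445] [263.5118 190.0965] [0.6035 0.1477] [0.5805 0.1469] len23.0 ang-177.93
[260.5091 198.5305] [260.5243 207.2821] [0.5584 0.154 ] [0.5356 0.1533] len22.8 ang-178.25
[267.3742 187.2815] [267.3854 195.7194] [0.5881 0.137 ] [0.566  0.1364] len22.1 ang-178.37
[259.6963 222.9452] [258.4852 239.7554] [0.495  0.1543] [0.4518 0.1562] le
[... 1799 characters left out ...]
  91 119
  135 145]
 [144 140 142 141 128 145 196 238 233 227 244 225 166 105  81  81 100 125
  136 144]
 [140 141 143 140 126 138 181 220 223 218 222 198 150 106  93  99 115 133
  140 143]
 [127 145 145 142 135 142 160 187 208 208 184 148 122 105 103 112 126 140
  145 143]
 [122 138 142 144 144 145 143 153 181 182 145 110 107 113 119 128 137 143
  145 141]
 [127 110 130 149 147 144 143 146 156 153 133 118 122 130 135 139 142 142
  137 135]
 [158 116 125 140 142 144 146 145 140 135 132 134 138 144 147 147 143 137
  133 134]
 [206 168 129 111 129 148 148 144 140 137 137 139 142 145 150 148 138 132
  137 143]
 [240 218 158 116 125 141 144 145 144 143 143 143 143 143 145 142 135 133
  143 149]]
```

```bash
python3 - <<'E'
from h import *
np.set_printoptions(precision=4,suppress=True)
im=cv2.imread("pics/top0.png").max(2)
im3=cv2.imread("pics/top0.png").min(2)
def hole(src,x0,x1,y0,y1,t):
    u=cv2.resize(src[y0:y1,x0:x1],None,fx=8,fy=8,interpolation=cv2.INTER_CUBIC)
    m=(u<t).astype(np.uint8); n,l,st,ce=cv2.connectedComponentsWithStats(m)
    i=1+np.argmax(st[1:,4]); c=cv2.findContours((l==i).astype(np.uint8),0,2)[0][0]
    (cx,cy),r=cv2.minEnclosingCircle(c); M=cv2.moments(cv2.convexHull(c))
    f=lambda a,b:((a+.5)/8-.5+x0,(b+.5)/8-.5+y0)
    return f(cx,cy),r/8,f(M['m10']/M['m00'],M['m01']/M['m00']),np.sqrt(M['m00']/np.pi)/8
for t in (110,130,150,170):
    r=hole(im3,309,322,152,165,t);print("well",t,r,at_z("top",r[2],.057)[:2])
for t in (90,100,110):
    r=hole(im,325,336,178,188,t);print("seat",t,r,at_z("top",r[2],.065)[:2])
ps=0.137;ex=np.array([np.cos(ps),np.sin(ps)]);ey=np.array([-np.sin(ps),np.cos(ps)])
def off(p,q,z,n): 
    return [at_z("top",x,z)[:2]@n for x in (p,q)]
far=off((340.43,143.12),(300.52,147.88),.058,ex);near=off((305.3153,194.6678),(332.3195,191.3418),.058,ex)
jaw=off((247.26,169.72),(249.64,192.02),.058,ey)
print("far",far,"near",near,"jaw",jaw)
ox=np.mean(far)-.062; oy=np.mean(jaw)-.166; o=ox*ex+oy*ey; print("origin",o, "bar1 in clamp",(np.array([.6215,.1255])-o)@np.c_[ex,ey])
for n,p in (("well",(315.1,158.4)),("seat",(330.1,182.6))):
    w=at_z("top",p,.057 if n=="well" else .065)[:2]; print(n,w,(w-o)@np.c_[ex,ey])
# bar1 edges / hub
e=[at_z("top",p,.084) for p in ((253.5327,175.388),(262.595,175.3433))]
hy=np.radians(-3);hx=np.array([np.cos(hy),np.sin(hy)]);print("hub",np.mean(e,0)[:2]-.018*hx)
for p,q in (((257.3994,217.6703),(256.7763-0,190.9845)),):pass
l=[at_z("top",p,.069)[:2] for p in ((256.7763,190.9845),(254.3004,217.7228))];r=[at_z("top",p,.069)[:2] for p in ((259.309,191.3322),(257.3994,217.6703))]
a=(l[0]+r[0])/2;b=(l[1]+r[1])/2;d=a-b;print("rod axis",a,b,np.degrees(np.arctan2(d[1],d[0])), np.linalg.norm(l[0]-r[0]))
# bar masks
c=cv2.cvtColor(cv2.imread("pics/top0.png"),cv2.COLOR_BGR2HSV)
E
python3 - <<'E'
from cell import *
from h import *
np.set_printoptions(precision=4,suppress=True)
for n in ("top","scene"):
    grab_frame(n)
    for k,z in (("bar_loose_centre",.008),("bar_on_clamp_centre",.028),("handle_grip",.069)):
        for d in silhouettes(n,k)[:1]:
            P=np.array([at_z(n,p[::-1],z)[:2] for p in np.argwhere(d["mask"])])
            (c,s,a)=cv2.minAreaRect((P*1000).astype(np.float32)); w=np.linalg.eigh(np.cov(P.T))[1][:,1]
            print(n,k,round(d["score"],2),P.mean(0),"rect",c,s,a,"long axis",np.degrees(np.arctan2(w[1],w[0])),len(P),np.array(d["centre"]))
E
```

```text
well 110 ((315.375, 156.875), 2.13784122467041, (315.50212219033955, 156.47073768531803), np.float64(1.3165473034077326)) [0.6746 0.0129]
well 130 ((315.1702980995178, 157.7803897857666), 2.7079172134399414, (314.93024669217283, 157.28878726287263), np.float64(2.280326820069991)) [0.6723 0.0144]
well 150 ((315.21138620376587, 157.89232683181763), 3.0286829471588135, (315.1955265848671, 157.7499872188139), np.float64(2.8472714857813295)) [0.6711 0.0136]
well 170 ((315.1280674934387, 157.86924839019775), 3.321207046508789, (315.1707206920003, 157.76122694040635), np.float64(3.122615419862715)) [0.6711 0.0137]
seat 90 ((330.1875, 182.0625), 2.7041759490966797, (330.50896087743104, 181.7172094075079), np.float64(1.9145592921310153)) [ 0.606  -0.0275]
seat 100 ((330.0625, 182.25), 2.8838303089141846, (330.4451103500761, 181.82304879079993), np.float64(2.213927480301289)) [ 0.6058 -0.0274]
seat 110 ((329.9449243545532, 182.45275354385376), 3.074833631515503, (330.18755487871806, 182.2155018658764), np.float64(2.7481629152776943)) [ 0.6047 -0.0267]
far [np.float64(0.6976839010051785), np.fl
[... 861 characters left out ...]
3.47445678710938) (26.482501983642578, 188.54029846191406) 87.39392852783203 long axis 176.55300148630783 508 [255.3 216.4]
scene bar_loose_centre 0.89 [ 0.4797 -0.3892] rect (481.8059387207031, -381.476318359375) (229.66812133789062, 50.86214065551758) 82.47869110107422 long axis 83.33401654966144 822 [422.8 268. ]
scene bar_on_clamp_centre 0.79 [0.6123 0.1289] rect (621.5897216796875, 129.04812622070312) (246.19711303710938, 52.33156967163086) 7.561525821685791 long axis -171.13623441997518 403 [295.  198.9]
scene handle_grip 0.52 [0.5265 0.172 ] rect (531.264404296875, 169.4576416015625) (53.68353271484375, 221.3176727294922) 89.70865631103516 long axis 178.8262578448012 290 [269.  192.4]
```

```bash
cat >> h.py <<'E'
PS=0.137; EX=np.array([np.cos(PS),np.sin(PS),0]); EY=np.array([-np.sin(PS),np.cos(PS),0])
HUB=np.array([.599,.1605,.071]); HY=np.radians(-2.8); WELL=np.array([.671,.0138,.057]); SEAT=np.array([.604,-.0262,.065])
O=.635*EX-.0765*EY
E
python3 - <<'E'
from cell import *
from h import *
np.set_printoptions(precision=2,suppress=True)
for n,p,a in [("hub",HUB,HY+np.pi/2),("well",WELL+[0,0,.05],HY+np.pi/2),("wellback",WELL-.08*EY+[0,0,.02],HY+np.pi/2),("seat",SEAT-.076*EY+[0,0,.05],PS+.65+np.pi/2),("bar",[.4825,-.385,.02],np.radians(174)),("place",O+.05*EY-.06*EX+[0,0,.03],PS+np.pi/2),
  ("grip0",SEAT-.076*EY-.132*np.array([np.cos(PS+.65),np.sin(PS+.65),0]),PS+.65+np.pi/2),("grip1",SEAT-.02*EY-.132*np.array([np.cos(PS-.32),np.sin(PS-.32),0]),PS-.32+np.pi/2)]:
    print(n,[ik(p,down(a+k)) for k in (0,np.pi)])
print("O",O, "start jaw",np.degrees(np.arctan2(*R.from_rotvec(get_state()["eef_rot"]).as_matrix()[[1,0],0])))
E
```

```text
hub [array([ 0.14,  0.57, -0.18,  0.82, -0.  ,  0.19]), array([ 0.14,  0.57, -0.18,  0.82, -0.  , -2.95])]
well [array([-0.09,  0.62,  0.02,  0.97, -0.  , -0.04]), array([-0.09,  0.62,  0.02,  0.97, -0.  ,  3.1 ])]
wellback [array([-0.2 ,  0.67,  0.03,  0.93, -0.  , -0.15]), array([-0.2 ,  0.67,  0.03,  0.93, -0.  ,  2.99])]
seat [array([-0.28,  0.53, -0.12,  0.92,  0.  , -1.07]), array([-0.28,  0.53, -0.12,  0.92,  0.  ,  2.07])]
bar [array([-0.79,  0.62, -0.23,  0.71,  0.  , -2.26]), array([-0.79,  0.62, -0.23,  0.71,  0.  ,  0.88])]
place [array([-0.04,  0.55, -0.35,  0.68, -0.  , -0.17]), array([-0.04,  0.55, -0.35,  0.68,  0.  ,  2.97])]
grip0 [array([-0.49,  0.47, -0.37,  0.73,  0.  , -1.28]), array([-0.49,  0.47, -0.37,  0.73,  0.  ,  1.86])]
grip1 [array([-0.2 ,  0.35, -0.57,  0.65,  0.  , -0.02]), array([-0.2 ,  0.35, -0.57,  0.65,  0.  ,  3.12])]
O [0.64 0.01 0.  ] start jaw 63.882521295581
```

```bash
python3 - <<'E'
from cell import *
from h import *
np.set_printoptions(precision=4,suppress=True)
r=down(HY+np.pi/2)
movep([HUB[0],HUB[1],.15],r)
print(move_l([HUB[0],HUB[1],.060],.12,until_force=15))
grab(80); s=get_state(); print("gap",s["finger_gap"],s["position"],s["contact_force"])
print(move_l([HUB[0],HUB[1],.120],.12,until_force=40)); s=get_state(); print(s["finger_gap"],s["position"],s["contact_force"],s["wrist_torque"],s["clock"])
f=grab_frame("scene"); cv2.imwrite("pics/s1.png",cv2.resize(f["img"][90:260,190:440,::-1],None,fx=3,fy=3,interpolation=cv2.INTER_CUBIC))
f=grab_frame("top")
for n in ("scene","top"):
    for k in ("handle_hub","handle_tip","handle_grip"):
        print(n,k,[(np.array(d["centre"]),round(d["score"],2)) for d in tip_of(n,k)[:2]])
E
```

```text
False
gap 0.00021855109746845368 [0.5993 0.1605 0.0603] [-0.5247  0.087   2.7313]
False
-0.00027017472145856995 [0.5985 0.1604 0.1194] [ 0.1719 -0.3457 -1.5541] [-0.0233  0.0312 -0.015 ] 5.7083
scene handle_hub []
scene handle_tip [(array([286.6, 199.8]), 0.83), (array([286.5, 185.5]), 0.24)]
scene handle_grip [(array([259. , 199.2]), 0.72)]
top handle_hub [(array([259.3, 181.3]), 0.73)]
top handle_tip []
top handle_grip [(array([254.8, 233.2]), 0.8), (array([276.4, 176.6]), 0.15)]
```

View pics/s1.png

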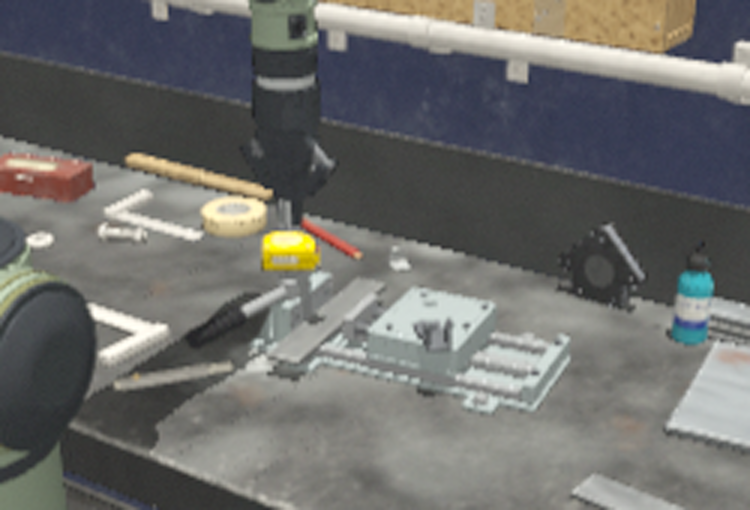

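```bash
python3 - <<'E'
from cell import *
from h import *
np.set_printoptions(precision=1,suppress=True)
for z in (.03,.05,.071,.084,.1): print(z,proj("scene",[.599,.1605,z]),proj("top",[.599,.1605,z]))
for n,P in (("grip",HUB-.132*np.array([np.cos(HY),np.sin(HY),0])),("bar1",[.624,.1275,.028]),("well",WELL),("seat",SEAT)): print(n,proj("scene",P),proj("top",P))
f=grab_frame("top")["img"][140:260,200:320,::-1]
b=cv2.imread("pics/scene0.png")[150:240,230:370]
b2=grab_frame("scene")["img"][150:240,230:370,::-1]
u=lambda x,s:cv2.resize(x,None,fx=s,fy=s,interpolation=cv2.INTER_CUBIC)
o=np.zeros((600,800,3),np.uint8); o[:294,:458]=u(b,3.27)[:294,:458]; o[300:594,:458]=u(b2,3.27)[:294,:458]; g=u(f,2.8); o[:g.shape[0],462:462+g.shape[1]]=g[:,:338]
cv2.imwrite("pics/m2.png",o)
E
```

```text
0.03 [288.2 195.4] [260.7 185.2]
0.05 [288.  190.4] [259.7 184.1]
0.071 [287.9 185.1] [258.5 183. ]
0.084 [287.7 181.8] [257.7 182.3]
0.1 [287.6 177.6] [256.8 181.4]
grip [262.5 198.7] [254.5 233.7]
bar1 [299.8 195.6] [273.2 176.3]
well [333.6 191.1] [315.1 157.8]
seat [333.5 199.1] [330.  182.5]
```

View pics/m2.png

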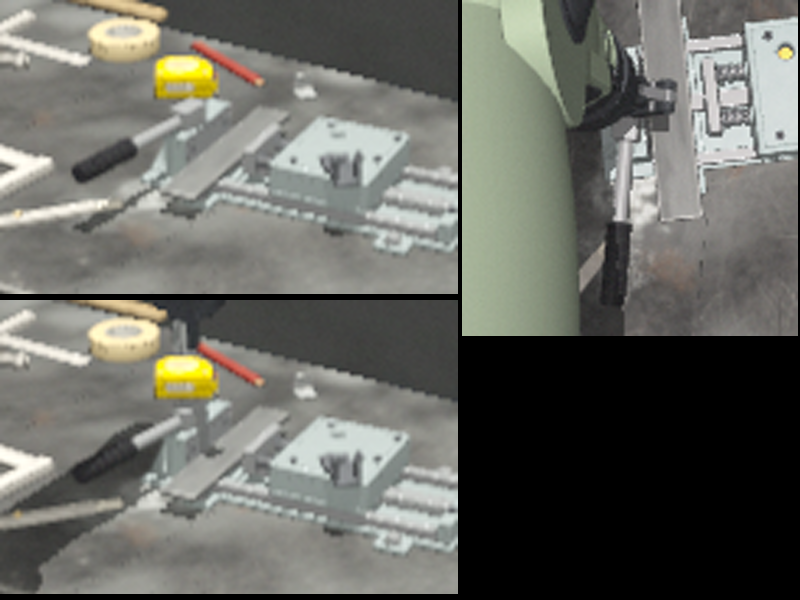

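```bash
python3 - <<'E'
from cell import *
from h import *
s=get_state(); print(s["position"],s["eef_rot"],s["q"],s["finger_gap"])
f=grab_frame("top"); print(np.abs(f["cam_to_world"][:3]-C["top"][3]).max())
g=grab_frame("scene"); print(np.abs(g["cam_to_world"][:3]-C["scene"][3]).max())
a=f["img"][145:215,225:295,::-1]; b=g["img"][120:205,255:325,::-1]
u=lambda x:cv2.resize(x,None,fx=5.6,fy=5.6,interpolation=cv2.INTER_CUBIC)
o=np.zeros((480,800,3),np.uint8); A,B=u(a),u(b); o[:A.shape[0],:392]=A; o[:B.shape[0],400:792]=B
cv2.imwrite("pics/m3.png",o)
E
```

```text
[0.59892495 0.16053281 0.11981633] [-2.27483067e+00 -2.16652852e+00  3.41702947e-04] [ 1.42906527e-01  5.20554191e-01 -1.24171399e-01  9.26331400e-01
 -8.81980193e-06  1.91666689e-01] -0.0017237611027294667
4.4289349302326086e-05
4.349044556248294e-05
```

View pics/m3.png

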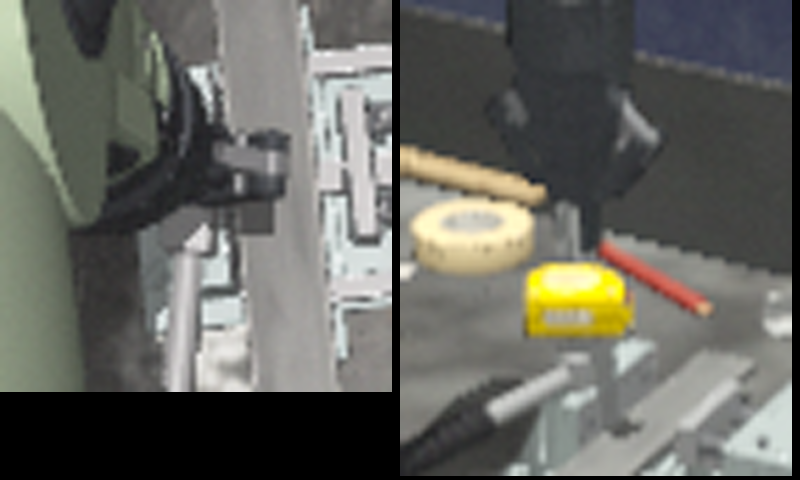

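```bash
python3 - <<'E'
from cell import *
from h import *
np.set_printoptions(precision=4,suppress=True)
r=down(HY+np.pi/2)
move_l([.599,.1605,.10],.1)
print(move_l([.599,.1605,.050],.03,until_force=5)); print("hub top contact",get_state()["position"],get_state()["contact_force"])
move_l([.599,.1605,.11],.15)
movep([.46,.02,.06],r)
print(move_l([.46,.02,-.035],.04,until_force=5)); print("bench contact",get_state()["position"],get_state()["contact_force"])
move_l([.46,.02,.06],.15); print(get_state()["clock"])
E
```

```text
True
hub top contact [0.5988 0.1605 0.0603] [-1.5694  0.0838  5.1401]
True
bench contact [ 0.4599  0.02   -0.0237] [-0.0873  0.5856  7.036 ]
11.7333
```

The bench and hub touches agree: the shut tips stand 23.7 mm above the reported TCP height (hub top = 0.084 m, as expected). Next I'll check x and y with the tips close to the bench.

```bash
python3 - <<'E'
from cell import *
from h import *
np.set_printoptions(precision=1,suppress=True)
move_l([.46,.02,-.021],.12)
print(get_state()["position"],proj("scene",[.46,.02,.003]),proj("top",[.46,.02,.003]))
a=grab_frame("scene")["img"][:,:,::-1]; b=grab_frame("top")["img"][:,:,::-1]
p=proj("scene",[.46,.02,.003]).astype(int); q=proj("top",[.46,.02,.003]).astype(int)
u=lambda x:cv2.resize(x,None,fx=5,fy=5,interpolation=cv2.INTER_CUBIC)
A=u(a[p[1]-50:p[1]+30,p[0]-40:p[0]+40]);B=u(b[q[1]-40:q[1]+40,q[0]-40:q[0]+40])
for i in (A,B): pass
cv2.circle(A,(200+2,250+2),3,(0,0,255),1);cv2.circle(B,(202,202),3,(0,0,255),1)
cv2.imwrite("pics/m4.png",np.hstack([A,B])); print(p,q)
move_l([.46,.02,.06],.15)
E
```

```text
[ 0.5  0.  -0. ] [297.7 229.7] [311.8 237.3]
[297 229] [311 237]
```

View pics/m4.png

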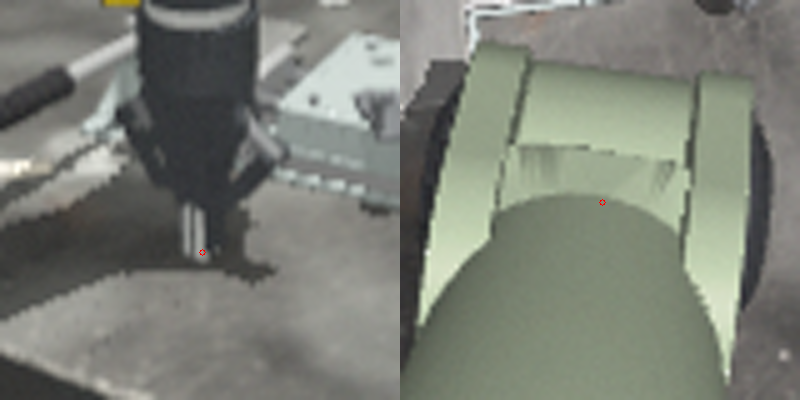

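```bash
cat >> h.py <<'E'
DZ=.0237   # true shut-tip height minus reported TCP height
def T(p,z): return [p[0],p[1],z-DZ]   # command for true tip height z
E
python3 - <<'E'
from cell import *
from h import *
np.set_printoptions(precision=4,suppress=True)
r=down(HY+np.pi/2)
let_go(); movep(T(HUB,.125),r)
print(move_l(T(HUB,.0600),.12,until_force=15)); print(get_state()["position"],get_state()["contact_force"])
grab(90); s=get_state(); print("gap",s["finger_gap"],s["position"],s["contact_force"])
print(move_l(T(HUB,.115),.12,until_force=40)); s=get_state(); print(s["finger_gap"],s["position"],s["contact_force"],s["wrist_torque"],s["clock"])
grab_frame("scene"); grab_frame("top")
for n in ("scene","top"):
    for k in ("handle_hub","handle_tip","handle_grip"):
        print(n,k,[(np.array(d["centre"]),round(d["score"],2)) for d in tip_of(n,k)[:2]])
for n,P in (("tip",[HUB[0],HUB[1],.115-.060+.024]),("grip",HUB-.132*np.array([np.cos(HY),np.sin(HY),0])+[0,0,.055])): print(n,proj("scene",P),proj("top",P))
E
```

```text
False
[0.5992 0.1601 0.0367] [ 0.6723 -0.8567 -0.12  ]
gap 0.2568071502234596 [0.5995 0.1606 0.037 ] [-0.5611 -0.1957  3.9437]
False
0.2595077431270556 [0.5983 0.1604 0.0905] [ 0.7059 -0.4336 -2.6185] [ 0.0235 -0.0342  0.0179] 16.85
scene handle_hub [(array([288.7, 171.5]), 0.48)]
scene handle_tip [(array([284.3, 185.7]), 0.56)]
scene handle_grip [(array([259.1, 180.5]), 0.74), (array([299.5, 198.6]), 0.69)]
top handle_hub [(array([252.8, 178.2]), 0.9)]
top handle_tip []
top handle_grip [(array([250.2, 235.8]), 0.74), (array([319.5, 172.3]), 0.68)]
tip [287.7821 183.0376] [258.0301 182.574 ]
grip [261.4613 183.6868] [250.8557 233.5651]
```

```bash
cat >> h.py <<'E'
NOSE=.036
def insert(move_l,get_state,p,ztop,zin,rot,F=6):
    "lower nose at p from ztop; if it stops before zin search round about; returns xy used"
    for dx,dy in [(0,0)]+[(r*np.cos(t),r*np.sin(t)) for r in (.0022,.004) for t in np.arange(6)*np.pi/3]:
        q=np.array([p[0]+dx,p[1]+dy])
        move_l(T(q,ztop+NOSE),.08,rot=rot)
        hit=move_l(T(q,zin+NOSE),.04,until_force=F)
        s=get_state(); z=s["position"][2]+DZ-NOSE
        print("try",np.round([dx,dy],4),hit,"nose z %.4f"%z,s["contact_force"].round(1))
        if not hit or z<zin+.002: return q
        move_l(T(q,ztop+NOSE),.08)
    return None
E
python3 - <<'E'
from cell import *
from h import *
np.set_printoptions(precision=4,suppress=True)
r=down(HY+np.pi/2)
move_l(T(HUB,.125),.12); movep(T(WELL,.105),r)
print(get_state()["position"],get_state()["contact_force"])
q=insert(move_l,get_state,WELL,.061,.049,r); print(q,get_state()["clock"])
E
```

```text
[0.6707 0.013  0.0806] [-0.7489  0.9869 -3.6814]
try [0 0] False nose z 0.0486 [-0.6  0.6 -2.5]
[0.671  0.0138] 18.9
```

```bash
python3 - <<'E'
from cell import *
from h import *
np.set_printoptions(precision=4,suppress=True)
print(move_l(T(WELL,.0322+NOSE),.04,until_force=20)); s=get_state(); print(s["position"],"nose z",s["position"][2]+DZ-NOSE,s["contact_force"])
z=s["position"][2]+DZ
e=WELL-.095*EY
print(move_l(T(e,min(z,.0325+NOSE)),.06,until_force=22)); s=get_state(); print(s["position"],s["contact_force"],"travel",(s["position"]-WELL)@EY,s["clock"])
E
```

```text
False
[0.6721 0.0136 0.0455] nose z 0.03324490802919928 [-1.3894 -0.5786  4.8491]
True
[ 0.6825 -0.0611  0.0455] [-0.6294  2.7183  4.6093] travel -0.0757767333050319 20.725
```

```bash
python3 - <<'E'
from cell import *
from h import *
np.set_printoptions(precision=4,suppress=True)
z=.0322+NOSE
for v in (.02,.02):
    p=get_state()["position"]
    print(move_l(T(p-.010*EY,z),v,until_force=20)); s=get_state(); print(s["position"],s["contact_force"],"travel",(s["position"]-WELL)@EY,s["clock"])
sleep(.25)
E
```

```text
True
[ 0.6825 -0.0611  0.0456] [-0.914   0.7369  5.0392] travel -0.07576663399129144 21.15
True
[ 0.6825 -0.0609  0.0456] [-1.5606  1.7298  4.7757] travel -0.07559541631297317 21.5667
```

```bash
python3 - <<'E'
from cell import *
from h import *
np.set_printoptions(precision=4,suppress=True)
p=get_state()["position"]
print(move_l(T(p+.001*EY,.075+NOSE),.1,until_force=30))
r=down(PS+.65+np.pi/2); S=SEAT-.0731*EY
movep(T(S,.078+NOSE),r)
q=insert(move_l,get_state,S,.069,.053,r); s=get_state();print(q,s["position"],s["clock"])
if q is not None:
    print(move_l(T(q,.0305+NOSE),.04,until_force=12)); s=get_state(); print("nose",s["position"][2]+DZ-NOSE,s["position"],s["contact_force"],s["wrist_torque"],s["clock"])
E
```

```text
False
try [0 0] False nose z 0.0528 [ 0.2 -0.1 -2.4]
[ 0.614  -0.0986] [ 0.6138 -0.0985  0.0651] 24.0583
True
nose 0.03163639368870177 [ 0.6136 -0.0985  0.0439] [-0.5488  0.5137  5.4876] [0.0353 0.1614 0.0219] 24.5917
```

```bash
cat >> h.py <<'E'
BA=np.radians(83.9); BC=np.array([.4825,-.3850,0]); D=.048
BG=BC+D*np.array([np.cos(BA),np.sin(BA),0])
PL=O+.043*EY+(-.005-D)*EX
E
python3 - <<'E'
from cell import *
from h import *
np.set_printoptions(precision=4,suppress=True)
let_go(); p=get_state()["position"]; move_l([p[0],p[1],.105],.2)
rb=down(BA-np.pi/2)
print("ik place",ik(T(PL,.03),down(PS+np.pi/2)))
movep(T(BG,.08),rb)
print(move_l(T(BG,.0),.12,until_force=15)); print(get_state()["position"])
grab(120); s=get_state(); print("gap",s["finger_gap"],s["position"],s["contact_force"],s["clock"])
print(move_l(T(BG,.03),.08)); s=get_state(); print(s["finger_gap"],s["contact_force"],s["wrist_torque"])
a=grab_frame("scene")["img"][:,:,::-1]; b=grab_frame("top")["img"][:,:,::-1]
u=lambda x:cv2.resize(x,None,fx=3,fy=3,interpolation=cv2.INTER_CUBIC)
cv2.imwrite("pics/m5.png",np.hstack([u(a[200:320,360:490]),u(b[130:250,290:426])]))
E
```

```text
ik place [-0.0471  0.5887 -0.3451  0.637  -0.     -0.1841]
False
[ 0.4881 -0.3376 -0.0232]
gap 0.4386610361852951 [ 0.4878 -0.3376 -0.0222] [-2.1279  2.099  10.8698] 28.7667
False
0.43667342046451074 [-0.1564  0.6236 -7.1743] [0.2899 0.0003 0.0215]
```

View pics/m5.png

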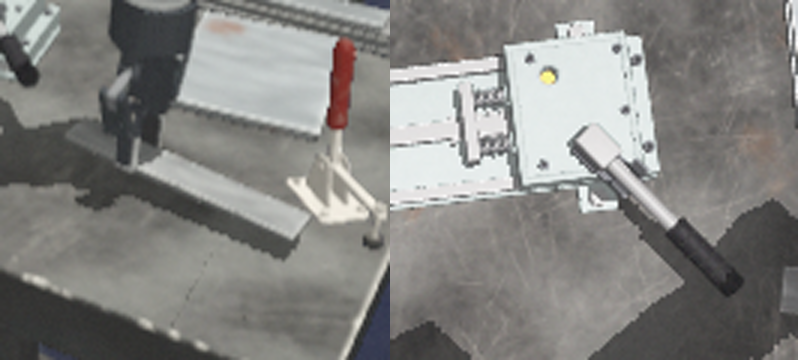

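```bash
python3 - <<'E'
from cell import *
from h import *
np.set_printoptions(precision=4,suppress=True)
rp=down(PS+np.pi/2); P=PL-.003*EY
move_l(T(BG,.15),.2); move_l(T([.46,-.18],.15),.25)
movep(T(P,.13),rp); s=get_state(); print(s["position"],s["finger_gap"],s["wrist_torque"])
move_l(T(P,.05),.12)
print(move_l(T(P,.0205),.03,until_force=5)); s=get_state(); print(s["position"],"true z",s["position"][2]+DZ,s["contact_force"],s["wrist_torque"])
let_go(); s=get_state(); print(s["position"],s["contact_force"],s["clock"])
print(move_l(T(P,.12),.15,until_force=25)); movep(T([.45,-.2],.16),down(PS+.65+np.pi/2))
b=grab_frame("top"); cv2.imwrite("pics/m6.png",cv2.resize(b["img"][120:250,230:400,::-1],None,fx=4.6,fy=4.6,interpolation=cv2.INTER_CUBIC))
for n in ("top","scene"):
    if n=="scene": grab_frame(n)
    for k,z in (("bar_loose_centre",.028),("bar_on_clamp_centre",.028)):
        for d in silhouettes(n,k)[:2]:
            Q=np.array([at_z(n,p[::-1],z)[:2] for p in np.argwhere(d["mask"])])
            (c,sz,a)=cv2.minAreaRect((Q*1000).astype(np.float32)); c=np.array([*c,0])/1e3-O
            print(n,k,round(d["score"],2),"clamp xy",c@EX,c@EY,sz,a,len(Q))
print(get_state()["clock"])
E
```

```text
[0.5815 0.042  0.1059] 0.43615537936125576 [-0.0465  0.3603 -0.0031]
True
[ 0.581   0.0433 -0.0021] true z 0.021599708949667493 [ 0.5744 -0.1195  6.0635] [ 0.0041 -0.0044 -0.0131]
[ 0.578   0.0435 -0.0043] [-0.1455  0.2114  0.8426] 34.3833
False
top bar_loose_centre 0.8 clamp xy -0.006818786830508825 0.04040834464517499 (232.8666229248047, 44.109107971191406) 7.867161273956299 1304
top bar_on_clamp_centre 0.56 clamp xy 0.00186681050813084 0.11718926440511536 (230.54046630859375, 45.73289489746094) 7.36764669418335 1323
scene bar_loose_centre 0.8 clamp xy -0.0068572251840861445 0.042751097195347566 (243.40109252929688, 44.245079040527344) 7.955234050750732 380
scene bar_on_clamp_centre 0.85 clamp xy 0.001924755390834151 0.11963540780096207 (235.8204803466797, 49.224029541015625) 7.397754669189453 385
36.5833
```

View pics/m6.png

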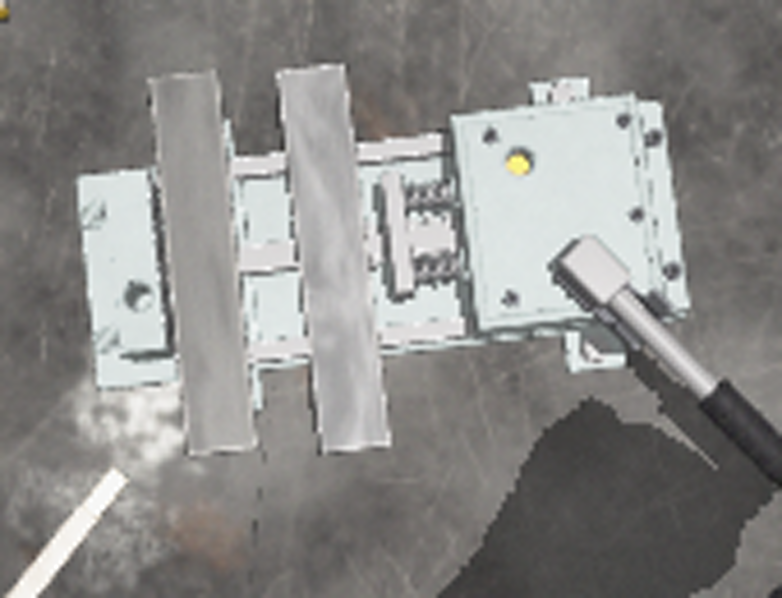

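Both bars lie flat and parallel (clamp y about 40 and 118 mm), the handle is seated and the carriage is back against the end plate. Next is the first stroke.

```bash
cat > pump.py <<'E'
from cell import *
from h import *
np.set_printoptions(precision=4,suppress=True)
S0=np.array([.614,-.0986,0]); ZG=.058
def well():
    im=grab_frame("top")["img"]; h=cv2.cvtColor(im,cv2.COLOR_RGB2HSV)[145:172,300:352]
    y,x=np.nonzero((h[...,0]>15)&(h[...,0]<35)&(h[...,1]>110))
    if len(x)<3: return None
    return (at_z("top",(x.mean()+300,y.mean()+145),.043)-WELL)@EY
def pose(t,n,fwd):
    a=PS+.65-t; adv=.012*n+(.014*np.clip((t-.40)/.53,0,1) if fwd else 0)
    p=S0+EY*adv-.132*np.array([np.cos(a),np.sin(a),0])
    return T(p,ZG),down(a+np.pi/2)
def go(ts,n,fwd,F,v=.16):
    for t in ts:
        p,r=pose(t,n,fwd)
        if move_l(p,v,rot=r,until_force=F): print("force stop at",t,get_state()["contact_force"]); return True
def rep(m):
    s=get_state(); print(m,s["position"],"F",s["contact_force"],"gap %.3f"%s["finger_gap"],"well",well(),"t %.2f"%s["clock"])
E
python3 - <<'E'
from pump import *
print("well0",well())
p,r=pose(0,0,True)
movep([p[0],p[1],p[2]+.06],r); print(move_l(p,.15,until_force=12)); rep("at grip")
grab(30); rep("gripped")
go(np.linspace(.2,1.0,5),0,True,30); rep("stroke 1")
E
```

```text
well0 -0.07440123317555308
False
at grip [ 0.5207 -0.1924  0.0351] F [ 1.0834 -0.4637  0.9349] gap 0.998 well -0.07399396849492569 t 37.61
gripped [ 0.5209 -0.1921  0.0343] F [-0.5124  0.2491  0.2186] gap 0.243 well -0.07440123317555308 t 38.26
stroke 1 [ 0.4833 -0.0581  0.0343] F [ 1.0033 -3.9643  0.0846] gap 0.243 well -0.06119382936167017 t 40.08
```

```bash
python3 - <<'E'
from pump import *
for n in (1,2):
    go(np.linspace(.8,.05,5),n,False,30); rep("back")
    go(np.linspace(.24,1.0,5),n,True,30); rep(f"stroke {n+1}")
E
```

```text
back [ 0.5146 -0.1746  0.0343] F [ 2.924  -1.5716  0.6295] gap 0.246 well -0.06361015256434624 t 41.85
stroke 2 [ 0.4817 -0.0459  0.0343] F [ 2.4853 -2.4613 -0.542 ] gap 0.242 well -0.04935387186047144 t 43.62
back [ 0.5126 -0.1625  0.0341] F [ 2.6005 -0.5315 -0.1405] gap 0.248 well -0.05067570974344849 t 45.40
stroke 3 [ 0.4803 -0.034   0.0344] F [ 2.4992 -3.3948  0.3521] gap 0.251 well -0.03704262345073431 t 47.17
```

```bash
python3 - <<'E'
from pump import *
for n in (3,4):
    go(np.linspace(.8,.05,5),n,False,30); rep("back")
    go(np.linspace(.24,1.0,5),n,True,30); rep(f"stroke {n+1}")
go(np.linspace(.8,.05,5),5,False,30); rep("back")
a=grab_frame("top")["img"][:,:,::-1]; b=grab_frame("scene")["img"][:,:,::-1]
u=lambda x,s:cv2.resize(x,None,fx=s,fy=s,interpolation=cv2.INTER_CUBIC)
cv2.imwrite("pics/m7.png",np.hstack([u(a[130:240,240:380],2.9),u(b[140:250,250:390],2.75)[:319]]) if 0 else np.hstack([u(a[130:240,240:380],2.8),u(b[140:250,250:390],2.8)]))
for k in ("bar_loose_centre","bar_on_clamp_centre"):
    for n in ("top","scene"):
        for d in silhouettes(n,k)[:1]:
            Q=np.array([at_z(n,p[::-1],.028)[:2] for p in np.argwhere(d["mask"])])
            (c,sz,ang)=cv2.minAreaRect((Q*1000).astype(np.float32)); c=np.array([*c,0])/1e3-O
            print(n,k,round(d["score"],2),"clamp xy",c@EX,c@EY,sz,ang)
E
```

```text
back [ 0.511  -0.1506  0.0341] F [ 2.4711 -0.5454 -0.0905] gap 0.241 well -0.03914211526794936 t 48.95
stroke 4 [ 0.4787 -0.0223  0.0344] F [ 2.8798 -4.3171  0.2217] gap 0.249 well -0.025100061838514202 t 50.73
back [ 0.5094 -0.1387  0.0342] F [ 2.9303 -1.567  -0.1008] gap 0.244 well -0.027297477412557083 t 52.50
stroke 5 [ 0.4777 -0.011   0.0345] F [ 2.1932 -5.6456  0.2759] gap 0.243 well -0.014006824316802112 t 54.27
back [ 0.508  -0.1269  0.0342] F [ 2.8047 -1.3426  0.5124] gap 0.247 well -0.01514067768311577 t 56.05
top bar_loose_centre 0.92 clamp xy -0.004898839651588192 0.07707348902700584 (235.50723266601562, 42.72887420654297) 7.9849700927734375
scene bar_loose_centre 0.79 clamp xy -0.0055521666138495665 0.08073152087443104 (240.7429656982422, 43.93860626220703) 7.323038578033447
top bar_on_clamp_centre 0.8 clamp xy 0.0007162773420771034 0.11921567801386827 (229.3718719482422, 45.132572174072266) 6.8335113525390625
scene bar_on_clamp_centre 0.85 clamp xy 0.002103863708348101 0.12324241520665294 (235.41494750976562, 42.00979995727539) 8.007545471191406
```

View pics/m7.png

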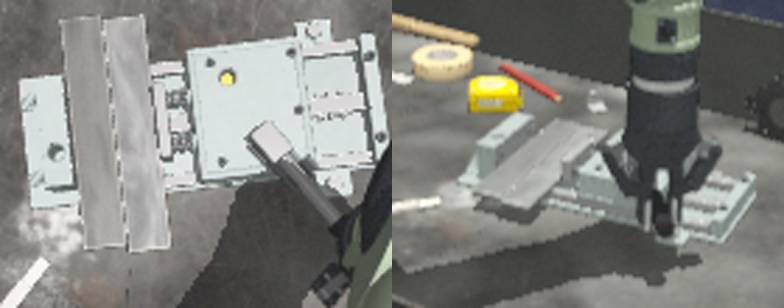

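```bash
python3 - <<'E'
from pump import *
let_go(); p=get_state()["position"]; print(move_l([p[0],p[1],.13],.15,until_force=15)); movep(T([.42,-.3],.2),down(PS+.65+np.pi/2)); rep("away")
a=grab_frame("top")["img"][:,:,::-1]; b=grab_frame("scene")["img"][:,:,::-1]
u=lambda x,s:cv2.resize(x,None,fx=s,fy=s,interpolation=cv2.INTER_CUBIC)
cv2.imwrite("pics/m8.png",np.hstack([u(a[130:240,240:380],2.8),u(b[140:250,250:390],2.8)]))
for n in ("top","scene"): print(n,[(np.array(d["centre"]),round(d["score"],2)) for d in tip_of(n,"handle_hub")[:1]],proj(n,S0+.06*EY+[0,0,.078]))
E
```

```text
False
away [ 0.4198 -0.299   0.1754] F [0.0831 0.7066 0.4362] gap 1.001 well -0.015282357840457525 t 58.65
top [(array([336. , 176.3]), 0.88)] [335.204  181.1627]
scene [(array([338.5, 195.3]), 0.6)] [337.2113 196.3523]
```

View pics/m8.png

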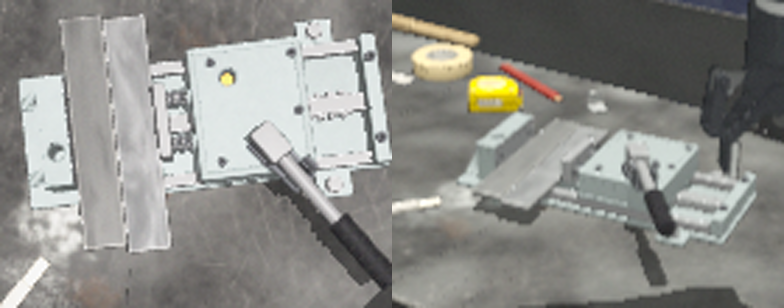

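The handle is still on its lever and the bars are edge to edge. The carriage held its place after release, and the arm is clear.

```bash
python3 - <<'E'
from cell import *
sign_off(); print(get_state()["clock"])
E
```

```text
the job is handed in; nothing more can be done
the job is handed in; nothing more can be done
```

I clamped the two bars edge to edge and handed the job in at about 59 s. I pushed the carriage fully back with the handle's nose, seated the handle on the lever, laid the loose bar on the bed, and pumped five full strokes, one tooth each. Then I let go and moved the arm clear.

**Last checks:**
- **Carriage:** the camera puts it 59 mm forward of fully back, which fits five teeth (60 mm). It did not move when I let go.
- **Bars:** their centres are about 42 mm apart and they look edge to edge. The first bar is at clamp y of about 119 to 123 mm, and the loose bar about 5 mm off mid-bed.
- **Parallelism:** the two cameras give 0.7° and 1.2° between the bars, both inside the limit.
- **Pad:** I worked out about 9 to 10 mm pressed in from the carriage travel and bar widths, and the picture agrees; I did not measure it directly.
- **Handle:** it is seated on its lever in the last view. The detector put the hub within 2 pixels of where it should be in the scene camera, but about 5 pixels (roughly 13 mm) off in the top camera. The picture shows it seated, so I put this down to detector error.
- **Try square and soapstone holder:** I did not touch them, but I did not measure their positions again at the end.

**Problem on the way:** the first grab at the handle closed on nothing. The fingertips really stand 23.7 mm higher than the reported TCP height. I found this by touching the bench and the hub, and corrected every later height for it.

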